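# Put the curing lamp's spare cell on charge

### The arm

A 6-joint arm with a two-finger parallel gripper is mounted at the origin on a cart in front of the work surface, level with it; the furniture and walls round the work are solid. World frame = base frame: x ahead of the robot, y to its left, z up, the work surface at z = 0. Lengths are in m, angles in rad, forces in N, time in s.
With the tool pointing down it reaches from about 0.275 to 0.725 m from the base axis. Payload 15.9 kg.
Tool frame: the origin (TCP) lies at the very end of the fingers, on their centre line; the grasp point (between the pads) lies 19 mm behind it; z points along the fingers, y is the line along which they close (so a half turn about z gives the same grasp; the last joint's range is limited). The gripper opens to 85 mm and grips with 20 to 120 N. Pads are 22 mm wide; open, the fingers measure 114 mm over their backs; the gripper's body (76 mm by 85 mm) begins 54 mm behind the grasp point. The pads swing forward as they close: fully open they stand 13 mm farther back than shut.
Start: joints at [-1.181, 0.213, -0.034, 1.323, 0, 1.571], TCP at [0.19, -0.462, 0.231] pointing down, gripper open.
Joint ranges: [-2.98, 2.98], [-0.74, 1.72], [-1.14, 1.35], [-2.1, 2.04], [-1.57, 1.44], [-3.14, 3.14]. Speed limits (rad/s): [1.89, 1.89, 2.39, 2.57, 3.14, 3.14].

### API

Orientations are given as a unit quaternion [w, x, y, z].
In Python, from cell import bot gives the robot as it stands.
- The arm moves only by the tool carry_out, never from a script. Its argument "increments" is a list of rows, each a list of 7 numbers: the shift along the tool's x, y, z in mm, then the turn, a rotation vector about the tool's x, y, z in degrees, then the finger opening in mm, from 0 to 85.4. A call has 1 to 20 rows; each row is the pose to reach, as a shift and turn from the pose commanded when the call began, along the tool's axes at that moment; what a row does not reach only later rows make up. A row lasts 1/10 s, in which the tool goes at most 50 mm and 8.59 degrees, less where a joint would pass 70% of its speed; a pose out of reach is approached as far as the arm can. A call with a gripper value outside its range is refused whole. The fingers move at their own pace and stop on an object; "squeeze" is the grip in N (left out, the last holds). Time passes only in rows, so rows that repeat a pose let the fingers close. It gives the time, the measured TCP pose, the force, the opening and the grip force at its end, in the units of the state.
- bot.state(): the state, without advancing time (a new reading comes with each control period).
- bot.grab_frame(name): name is "scene" or "top" or "wrist"; returns a dict with "frame" (400x640x3 uint8, blue, green, red), "depth" (400x640 float32, m along the optical axis (not along the pixel's ray), 0 where there is no reading), "camera_matrix" (3x3 intrinsics, pixels), "extrinsics" (4x4, takes a point from camera to world coordinates). Camera axes: x right, y down, z forward; pixel columns grow to the right and rows downward; lengths in m; the calibration is good to about 2 mm. A picture is of the moment at which its call begins.
- bot.sign_off(): hands the job in; it is judged then, once.
The state is a dict: "t": time; "joints": joint angles; "qd": joint speeds; "joint_torque": joint torques, N m; "position": TCP position; "orientation": TCP orientation; "force": force on the tool from outside, world axes, zero at the start; "wrist_torque": the same for the moment, N m; "gripper_width": opening from 0.0 (shut) to 1.0 (fully open); "gripper_force": force on a finger pad.
Only numpy, scipy, OpenCV 4.12 (cv2) and the standard library are available. Lean on these libraries where they do the work, as an engineer would, in place of code of your own. Each camera call takes 0.05 s, during which the arm holds its last target. There are 200 camera calls.

### The job

Take the blue rechargeable cell from its rubber rest and load it into the empty front bay of the desk charger: with its nose still held up, press its flat tail gently back against the spring contact, then, keeping the spring pressed, roll the nose down past the retaining lip and let it ease forward under the lip until the cell lies level, fully home and held by the spring. Never force it - do not drive the spring solid or bear down on the lip - and leave the bottle, syringe and glass dish where they are.

Things in the scene. Friction and masses are not known exactly. Their poses are not given: they have to be found in the camera images.
- cell: Blue rechargeable cell with white bands: cylinder 18 mm in diameter, 65 mm long in all, about 46 g. Origin on its axis at mid length; +x runs along it toward the nose, y and z are arbitrary (it may be rolled). The nose has a steel button, 6.4 mm across, 2 mm proud; the other end, the tail, is flat. It starts lying level in the rubber rest, axis 20 mm above the worktop.
- cell_nose (a point): Tip of the cell's nose button, on its axis, 32.5 mm from the cell's origin.
- cell_rest: Black rubber rest, fixed: slab 46 (x) x 88 (y) mm, 9 mm high, origin under its centre, the cell lying along its y. Two V saddles carry the cell 18 to 31 mm either side of the rest's middle; between them the cell's middle is free for fingers, down to the slab.
- cell_charger: Two-bay charger, fixed: white housing 124 (x) x 140 (y) mm, black top at 27 mm, origin under its centre at worktop height, z up, front toward -x, bays along y. The far bay (x = +29 mm) already holds a green cell, lying as the blue one must; leave it. The empty bay is the grey adapter in front, its axis at x = -27 mm, z = 39.5 mm. More than 22 N between cell and charger is damage.
- bay_mid (a point): Point on the empty bay's axis at the charger's y = 0. The adapter with spring, saddles and lip is clamped on its rails up to 8 mm either way along y from its middle setting; its place is NOT reported, so feel for the spring. V saddles carry the cell at y = -30 to -2 and +24 to +37 mm; between them the sides are free for fingers to the floor 10 mm below the axis. Rails: 29.6 mm high, 33 mm apart.
- spring_mid (a point): Where the free face of the spring plate is at the middle setting: on the axis, y = -17.5 mm. Upright steel plate 14 mm wide, 8 mm below to 14.5 mm above the axis, facing +y. It yields toward -y: 2.4 N at touch, 0.8 N more per mm, solid at 13 mm (12.8 N). A cell fully home holds it 4 mm in. Spring block behind: y = -52 to -37 mm, top 15 mm above the axis.
- lip_mid (a point): Middle of the retaining lip's lower edge at the middle setting: y = +38.5 mm, 11.2 mm above the axis. The lip is 18 mm wide, 3 mm thick, and juts 5 mm back from the brass contact wall (y = +43.5 mm) that the nose finally touches. From nose-up 35 to 40 degrees, tail low in the bay, hold the plate 10.5 to 12.5 mm in (11 to 12.4 N) until the cell is level, or the nose lands on the lip.
- bottle: Bystander: small dark dropper bottle with a magenta cap, 26 x 26 x 68 mm, standing behind the charger. Origin under its centre.
- syringe: Bystander: composite syringe, 109 x 24 x 11 mm, lying in front of the charger. Origin under its centre.
- dish: Bystander: small glass dappen dish, 31 x 31 x 26 mm, standing behind the charger. Origin under its centre.

How it is judged:
On the way, in this order (a step that is already met when the one before it is completed fails the run):
1. the cell is lifted clear of its rest (height (world z) of cell above 0.05 m), for 0.1 s.
2. the tail is low in the empty bay and pressed against the spring (over 8 N) while the nose is still above the lip (z of cell_nose in the frame of cell_charger above 0.053 m and z of cell in the frame of cell_charger below 0.072 m and x of cell in the frame of cell_charger between -0.037 and -0.017 m and contact force between cell and cell_charger above 8 N), for 0.05 s.
At the end, for the whole second after the job is handed in: The blue cell lies level (within 3 degrees) and at rest in the charger's empty front bay, its axis within 2 mm of the bay's axis sideways and in height, nose toward the brass contact and under the lip, held by the spring; the bottle, syringe and dish are within 2 cm of where they were (z of cell in the frame of cell_charger between 0.0375 and 0.0415 m and z of cell_nose in the frame of cell_charger between 0.0375 and 0.0415 m and x of cell in the frame of cell_charger between -0.029 and -0.025 m and y of cell_nose in the frame of cell_charger between 0.034 and 0.053 m and angle between the x axis of cell and the y axis of cell_charger, either way round below 0.05 rad and linear speed of cell below 0.01 m/s and distance of each of bottle, syringe, dish from where it was at the start of the episode below 0.02 m); the robot touches nothing.
It fails at once if the cell is forced against the charger with more than 22 N (spring driven solid, bearing down on the lip, or snapping home) (contact force between cell and cell_charger above 22 N).
It fails at once if the robot itself leans on the charger with more than 15 N (contact force between any of the arm, the fingers and cell_charger above 15 N).
It fails at once if the bottle, syringe or glass dish is shoved more than 2 cm (distance of any of bottle, syringe, dish from where it was at the start of the episode above 0.02 m).
It also fails if it takes over 58 s, if anything falls off the work surface, if the arm or the gripper's body presses on something with over 40 N, if the wrist force passes 120 N, or if a joint passes its speed limit or range.

## Working session

There is one attempt and no reset: what is moved stays moved. The work goes in short steps, Python scripts to look and compute and a tool call to move; the robot and the scene stay as the last step left them, time stands still between calls to the robot, and variables do not carry over. Pictures are saved under pics/ and viewed, at most 13 in all, crops included, and the job is handed in when it is done.

Besides the shell and the picture viewer there is one more tool, called after ">>>" by a JSON object that holds its "api" and its "payload". carry_out: Moves the arm, as the interface text tells. Its arguments: {"type":"object","properties":{"increments":{"type":"array","items":{"type":"array","items":{"type":"number"}}},"squeeze":{"type":"number"}},"required":["increments"]}

```bash
ls; mkdir -p pics; python3 - <<'E'
from cell import bot
import cv2,numpy as np
s=bot.state()
for k,v in s.items(): print(k,np.round(v,4))
for n in("scene","top"):
    f=bot.grab_frame(n); cv2.imwrite(f"pics/{n}0.png",f["frame"]); np.savez(f"pics/{n}0.npz",**f)
    print(n,f["camera_matrix"].round(1).tolist(),f["extrinsics"].round(4).tolist())
E
```

```text
pics
t 0.0
joints [-1.181   0.2134 -0.035   1.3235 -0.      1.5708]
qd [0.0002 0.0003 0.0005 0.0018 0.0001 0.0026]
joint_torque [-3.00000e-03 -6.86155e+01  4.87118e+01  1.72000e-02 -1.00000e-04
  0.00000e+00]
position [ 0.1899 -0.4622  0.2308]
orientation [-5.000e-04  9.811e-01  1.937e-01 -1.000e-04]
force [-0.4322 -0.0093  0.1318]
wrist_torque [0.0382 0.0272 0.0484]
gripper_force 0.0
gripper_width 1.0003
scene [[389.7, 0.0, 316.0], [0.0, 389.7, 208.8], [0.0, 0.0, 1.0]] [[0.7623, -0.3762, 0.5266, 0.0672], [-0.6472, -0.4318, 0.6283, -0.4239], [-0.009, -0.8198, -0.5726, 0.559], [0.0, 0.0, 0.0, 1.0]]
top [[429.2, 0.0, 317.0], [0.0, 429.2, 206.6], [0.0, 0.0, 1.0]] [[0.0211, -0.9809, 0.1932, 0.3193], [-0.9994, -0.026, -0.023, 0.1157], [0.0276, -0.1926, -0.9809, 0.9351], [0.0, 0.0, 0.0, 1.0]]
```

View pics/scene0.png

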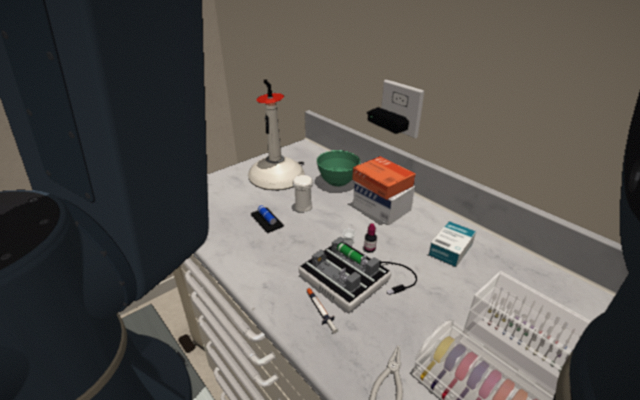

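View pics/top0.png

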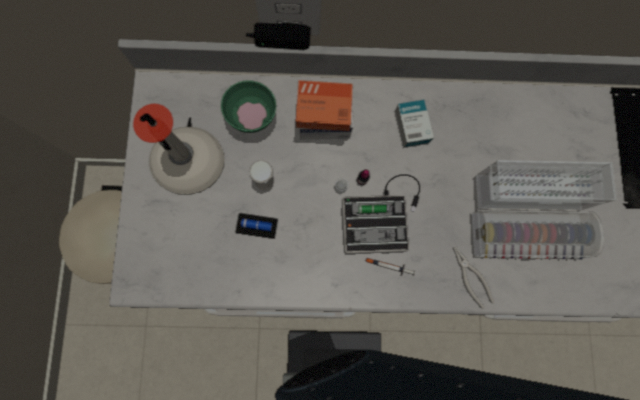

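The scene picture shows the cell near (266,215) and the charger near (347,270). The top picture shows the cell at (257,225), the charger at (376,224) with its front bay at about y=236, the syringe at (390,267), the bottle at (364,177) and the dish at (341,186). Next I'll zoom in and measure.

```bash
cat > h.py <<'E'
import numpy as np,cv2
def ray(f,uv,z):
    uv=np.atleast_2d(np.float64(uv)); K=f["camera_matrix"];E=f["extrinsics"]
    d=np.c_[(uv-K[[0,1],2])/K[[0,1],[0,1]],np.ones(len(uv))]@E[:3,:3].T; o=E[:3,3]
    return o+d*((z-o[2])/d[:,2])[:,None]
def pts(f):
    v,u=np.mgrid[:400,:640]; K=f["camera_matrix"];E=f["extrinsics"];D=f["depth"]
    P=np.stack([(u-K[0,2])/K[0,0]*D,(v-K[1,2])/K[1,1]*D,D],-1)
    return P@E[:3,:3].T+E[:3,3]
E
python3 - <<'E'
import numpy as np,cv2
from h import *
f=dict(np.load("pics/top0.npz")); im=f["frame"]
hsv=cv2.cvtColor(im,cv2.COLOR_BGR2HSV)
def blob(lo,hi,roi,name,z):
    m=cv2.inRange(hsv,lo,hi); k=np.zeros_like(m); x0,y0,x1,y1=roi; k[y0:y1,x0:x1]=m[y0:y1,x0:x1]
    v,u=np.nonzero(k); r=cv2.minAreaRect(np.c_[u,v].astype(np.float32)); b=cv2.boxPoints(r)
    print(name,len(u),"px",np.round(r[0],1),np.round(r[1],1),round(r[2],1),"world",ray(f,[r[0]],z).round(4).tolist()); print(ray(f,b,z)[:,:2].round(4).tolist())
blob((100,120,40),(130,255,255),(230,205,285,245),"cell",.02)
blob((45,80,40),(80,255,255),(340,195,415,220),"green",.0395)
P=pts(f)
for (a,b) in((257,225),(376,247),(376,236),(376,209),(250,260)): print(a,b,P[b,a].round(4))
big=lambda x0,y0,x1,y1,s:cv2.resize(im[y0:y1,x0:x1],None,fx=s,fy=s,interpolation=cv2.INTER_CUBIC)
a=big(227,200,287,250,6.5);b=big(335,190,420,280,6.5)
c=np.zeros((max(a.shape[0],b.shape[0]),390+555,3),np.uint8);c[:a.shape[0],:a.shape[1]]=a;c[:b.shape[0],390:390+b.shape[1]]=b
c=cv2.resize(c,(800,int(c.shape[0]*800/945)));c=np.clip(c.astype(float)*1.6,0,255).astype(np.uint8)
cv2.imwrite("pics/c0.png",c)
E
```

```text
cell 232 px [255.7 224.2] [30.4  9. ] 8.7 world [[0.4576, 0.225, 0.02]]
[[0.4521, 0.2584], [0.4716, 0.2565], [0.4631, 0.1916], [0.4437, 0.1937]]
green 180 px [366.1 207.3] [40.4 10.6] 9.2 world [[0.4969, -0.0101, 0.0395]]
[[0.4914, 0.0343], [0.5143, 0.0309], [0.5024, -0.0547], [0.4796, -0.0509]]
257 225 [0.4545 0.2212 0.029 ]
376 247 [ 0.4139 -0.0328  0.0273]
376 236 [ 0.4373 -0.0327  0.0284]
376 209 [ 0.4924 -0.0301  0.0467]
250 260 [ 0.3822  0.2361 -0.0011]
```

View pics/c0.png

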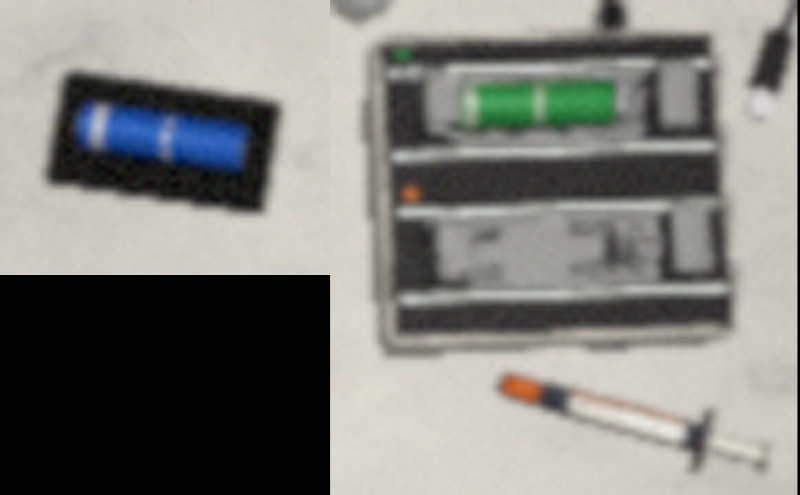

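The crop shows the cell's nose band at the left end (95,120), so its nose points to +y. The green cell's band at (470,105) is at its nose, opposite its spring block. The empty bay has its spring block at (690,240) on the -y side, so no flip is needed. Next I'll measure the charger from the depth image and work out the first move.

```bash
cat >> h.py <<'E'
from scipy.spatial.transform import Rotation as R
def tool(s): return np.array(s["position"]),R.from_quat(np.roll(s["orientation"],-1))
def pose(axis_deg,pitch=0):
    "tool x along cell axis at axis_deg (from +x world), raised by pitch"
    return R.from_euler("z",axis_deg-90,degrees=True)*R.from_matrix(np.array([[0,1,0],[1,0,0],[0,0,-1.]]))*R.from_euler("y",pitch,degrees=True)
def delta(s,p,r):
    p0,r0=tool(s); return (r0.inv().apply(np.array(p)-p0)*1000).round(1).tolist(),np.degrees((r0.inv()*r).as_rotvec()).round(2).tolist()
E
python3 - <<'E'
import numpy as np,cv2
from h import *
from cell import bot
f=dict(np.load("pics/top0.npz")); P=pts(f)
# charger top: z 24..33
m=((P[...,2]>.02)&(P[...,2]<.07)).astype(np.uint8); k=np.zeros_like(m);k[190:258,335:420]=m[190:258,335:420]
n,l,st,c=cv2.connectedComponentsWithStats(k); i=1+np.argmax(st[1:,4]); q=P[l==i]
r=cv2.minAreaRect((q[:,:2]*1000).astype(np.float32)); print("charger mm",r,len(q))
m=(cv2.cvtColor(f["frame"],cv2.COLOR_BGR2GRAY)<60).astype(np.uint8);k=np.zeros_like(m);k[205:245,228:288]=m[205:245,228:288]
cs,_=cv2.findContours(k,0,1);c=max(cs,key=cv2.contourArea);r=cv2.minAreaRect(c)
print("rest",[ (ray(f,[x],.009)[0,:2]*1000).round(1).tolist() for x in cv2.boxPoints(r)])
s=bot.state()
print(delta(s,[.40,-.03,.26],pose(90)))
E
```

```text
charger mm ((465.9891662597656, -32.875831604003906), (123.92080688476562, 139.90020751953125), 3.3344082832336426) 3587
rest [[440.7, 269.8], [483.9, 265.5], [472.5, 180.3], [429.4, 185.3]]
([358.6, -320.0, -28.8], [-0.05, -0.03, -67.67])
```

>>> {"api": "carry_out", "payload": {"increments": [[359, -320, -29, 0, 0, -66, 85], [359, -320, -29, 0, 0, -66, 85], [359, -320, -29, 0, 0, -66, 85], [359, -320, -29, 0, 0, -66, 85], [359, -320, -29, 0, 0, -66, 85], [359, -320, -29, 0, 0, -66, 85], [359, -320, -29, 0, 0, -66, 85], [359, -320, -29, 0, 0, -66, 85], [359, -320, -29, 0, 0, -66, 85], [359, -320, -29, 0, 0, -66, 85], [359, -320, -29, 0, 0, -66, 85], [359, -320, -29, 0, 0, -66, 85], [359, -320, -29, 0, 0, -66, 85], [359, -320, -29, 0, 0, -66, 85]]}}

```text
t: 1.5
position: [0.4001, -0.031, 0.2602]
orientation: [-0.0, 0.718, 0.696, -0.0]
force: [0.5, -1.0, 0.1]
gripper_width: 0.995
gripper_force: 0.0
```

```bash
python3 - <<'E'
import numpy as np,cv2
from h import *
from cell import bot
s=bot.state();print(s["t"],s["position"],np.round(s["joints"],3),np.round(s["qd"],3))
f=bot.grab_frame("wrist");np.savez("pics/w1.npz",**f);cv2.imwrite("pics/w1.png",f["frame"])
print(f["extrinsics"].round(4).tolist(),f["camera_matrix"][0])
E
```

```text
1.5 [ 0.40008436 -0.03095836  0.26024886] [-0.077  0.006 -0.196  1.369 -0.     1.524] [ 0.    -0.     0.002  0.001 -0.001  0.004]
[[0.9995, -0.029, -0.0097, 0.402], [-0.0306, -0.9573, -0.2874, 0.0427], [-0.001, 0.2876, -0.9577, 0.4029], [0.0, 0.0, 0.0, 1.0]] [337.35886405   0.         322.36357931]
```

View pics/w1.png

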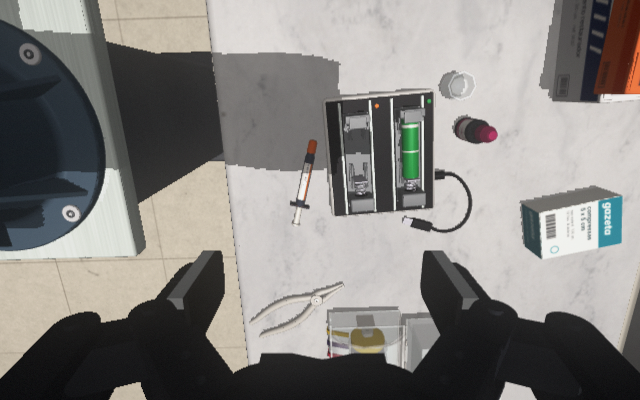

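The wrist view shows the charger at (380,150), the empty bay centred near (358,155) with its spring block at the bottom (360,200), the syringe at (305,180) and the dish and bottle at (460,85) and (475,130). Next I'll build a height profile of the adapter in the charger frame.

```bash
python3 - <<'E'
import numpy as np,cv2
from h import *
f=dict(np.load("pics/w1.npz")); P=pts(f)
k=np.zeros((400,640),np.uint8);k[80:225,315:440]=1
m=((P[...,2]>.02)&(P[...,2]<.07)&(k>0)).astype(np.uint8)
n,l,st,c=cv2.connectedComponentsWithStats(m);i=1+np.argmax(st[1:,4]);q=P[l==i]
r=cv2.minAreaRect((q[:,:2]*1000).astype(np.float32));print(r,len(q), np.median(q[:,2]))
c0=np.array([.466,-.0329]);a=np.radians(3.33)
Q=(P[...,:2]-c0)@np.array([[np.cos(a),-np.sin(a)],[np.sin(a),np.cos(a)]]); Q=np.dstack([Q,P[...,2]])[m>0]*1000
np.set_printoptions(linewidth=250)
xs=np.arange(-46,-6,3);ys=np.arange(56,-58,-2.5)
print("x",xs)
for y in ys:
    row=[]
    for x in xs:
        s=Q[(abs(Q[:,0]-x)<1.6)&(abs(Q[:,1]-y)<1.6),2]; row.append(f"{np.median(s):3.0f}" if len(s) else "  .")
    print(f"{y:6.1f}"," ".join(row), "| green", " ".join(f"{np.median(s):3.0f}" if len(s:=Q[(abs(Q[:,0]-x)<1.6)&(abs(Q[:,1]-y)<1.6),2]) else "  ." for x in (20,23,26,29,32,35,38)))
E
```

```text
((465.60260009765625, -29.4483642578125), (123.52053833007812, 139.3883819580078), 3.4911367893218994) 12885 0.02806125496438877
x [-46 -43 -40 -37 -34 -31 -28 -25 -22 -19 -16 -13 -10  -7]
  56.0  27  29  27  27  28  27  27  28  27  27  26  27  30  27 | green  29  32  39  29  30  34  29
  53.5  27  29  30  48  51  52  46  49  52  47  47  28  29  27 | green  53  53  53  54  53  53  53
  51.0  27  30  38  53  54  53  53  54  53  53  53   .  30  27 | green  53  54  53  54  54  54  53
  48.5  27  29  44  53  54  53  53  53  53  53  53  50  30  27 | green  53  53  54  54  53  53  53
  46.0  27  29  34  53  54  54  54  54  53  54  53  47  29  27 | green  53  53  53  54  53  53  53
  43.5  28  29  30  45  53  53  54  54  53  54  43  44  29  27 | green  44  53  54  54  54  54  53
  41.0  27  30  32  36  54  53  54  54  54  53  43  44  29  28 | green  40  47  51  49  48  49  53
  38.5  26  30  29  31  34  30  30  30  33  34  29  29  29  27 | green  34  46  47  48  48  46  44
  36.0  27  29  29  31  34  30  29  29  30  33  30  29  29  27 | green  33  46  47  49  47  46  44
  33.5  28  30  29  
[... 2942 characters left out ...]
 54  54
 -41.5  27  30  45  54  54  54  55  55  55  55  54  40  30  27 | green  54  54  55  55  54  54  55
 -44.0  27  29  43  54  54  54  54  54  55  55  54  53  30  27 | green  55  54  54  54  55  54  55
 -46.5  27  30  35  54  54  55  54  55  54  54  54  53  29  27 | green  55  54  54  54  55  54  54
 -49.0  27  29  29  54  55  55  54  54  53  54  54  54  29  27 | green  53  53  53  54  54   .  53
 -51.5  26  29  27   .   .   .   .   .   .   .   .   .  29  27 | green  26   .   .   .   .   .   .
 -54.0  27  29  27   .   .   .   .   .   .   .   .   .  29  27 | green  27   .   .   .   .   .   .
 -56.5  27  29  27   .   .   .   .   .   .   .   .   .  29  27 | green  27  28   .   .  28   .   .
```

```bash
python3 - <<'E'
from h import *
from cell import bot
s=bot.state();print(delta(s,[.4585,.229,.14],pose(82.4)))
E
```

```text
([261.6, 50.3, 120.3], [-0.0, 0.01, 5.84])
```

>>> {"api": "carry_out", "payload": {"increments": [[262, 50, 60, 0, 0, 5.8, 50], [262, 50, 60, 0, 0, 5.8, 50], [262, 50, 60, 0, 0, 5.8, 50], [262, 50, 60, 0, 0, 5.8, 50], [262, 50, 60, 0, 0, 5.8, 50], [262, 50, 120, 0, 0, 5.8, 50], [262, 50, 120, 0, 0, 5.8, 50], [262, 50, 120, 0, 0, 5.8, 50], [262, 50, 120, 0, 0, 5.8, 50]]}}

```text
t: 2.45
position: [0.4583, 0.2296, 0.141]
orientation: [0.0, 0.752, 0.659, 0.0]
force: [0.7, -0.3, 0.1]
gripper_width: 0.587
gripper_force: 0.0
```

```bash
python3 - <<'E'
import numpy as np,cv2
from h import *
from cell import bot
s=bot.state();print(s["t"],s["position"],np.round(s["qd"],3))
f=bot.grab_frame("wrist");np.savez("pics/w2.npz",**f);cv2.imwrite("pics/w2.png",f["frame"])
hsv=cv2.cvtColor(f["frame"],cv2.COLOR_BGR2HSV);P=pts(f)
m=cv2.inRange(hsv,(100,120,40),(130,255,255));m=((m>0)&(P[...,2]>.015)&(P[...,2]<.035)&(abs(P[...,0]-.457)<.04)&(abs(P[...,1]-.225)<.06)).astype(np.uint8)
m=cv2.morphologyEx(m,cv2.MORPH_CLOSE,np.ones((25,25)));v,u=np.nonzero(m)
r=cv2.minAreaRect(np.c_[u,v].astype(np.float32));b=cv2.boxPoints(r);print(r)
print((ray(f,b,.02)*1000).round(1).tolist(),(ray(f,[r[0]],.02)*1000).round(1))
# depth crest
q=P[m>0]*1000;q=q[q[:,2]>27.5];c=q.mean(0);w=np.linalg.svd(q[:,:2]-c[:2],full_matrices=False)[2][0];print("crest",c,w,np.degrees(np.arctan2(*w[::-1])),(q[:,:2]-c[:2])@w@np.eye(1) if 0 else np.ptp((q[:,:2]-c[:2])@w), q[:,1].min(),q[:,1].max())
# dark rest 
E
```

```text
2.45 [0.45830388 0.22962614 0.1410286 ] [-0.007 -0.022  0.02   0.003  0.     0.001]
((322.0, 191.5), (77.0, 22.0), 90.0)
[[452.4, 257.9, 20.0], [469.5, 255.7, 20.0], [461.6, 190.6, 20.0], [443.2, 193.1, 20.0]] [[456.8 225.4  20. ]]
crest [457.37014755 228.1565949   30.79522388] [-0.12484725 -0.99217597] -97.17193493410716 108.51631908634643 194.69902177433806 302.73870122993145
```

View pics/w2.png

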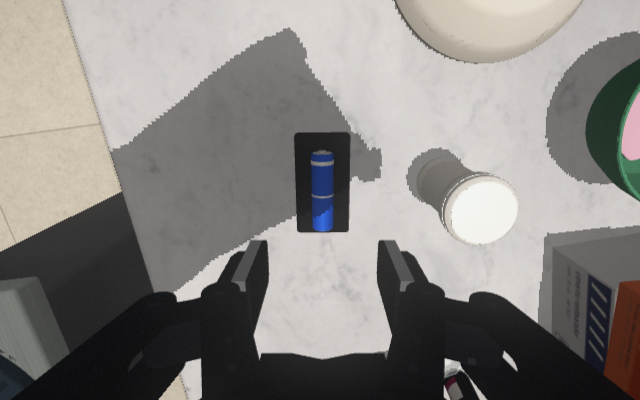

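>>> {"api": "carry_out", "payload": {"increments": [[0, -1, 45, 0, 0, 0, 45], [0, -1, 90, 0, 0, 0, 45], [0, -1, 115, 0, 0, 0, 45], [0, -1, 125.3, 0, 0, 0, 45], [0, -1, 125.3, 0, 0, 0, 45], [0, -1, 125.3, 0, 0, 0, 40]], "squeeze": 100}}

```text
t: 3.1
position: [0.4584, 0.2308, 0.0169]
orientation: [0.0, 0.752, 0.659, 0.001]
force: [0.7, 0.2, 0.5]
gripper_width: 0.463
gripper_force: 0.0
```

>>> {"api": "carry_out", "payload": {"increments": [[-1.5, -0.8, 1.5, 0, 0, 0, 40], [-1.5, -0.8, 1.5, 0, 0, 0, 40], [-1.5, -0.8, 1.5, 0, 0, 0, 40]]}}

```text
t: 3.4
position: [0.4564, 0.2293, 0.0142]
orientation: [0.0, 0.752, 0.66, 0.0]
force: [-0.5, 0.6, 0.3]
gripper_width: 0.465
gripper_force: 0.0
```

>>> {"api": "carry_out", "payload": {"increments": [[0, 0.8, -0.8, 0, 0, 0, 40], [0, 0.8, -0.8, 0, 0, 0, 10], [0, 0.8, -0.8, 0, 0, 0, 10], [0, 0.8, -0.8, 0, 0, 0, 10], [0, 0.8, -0.8, 0, 0, 0, 10], [0, 0.8, -0.8, 0, 0, 0, 10], [0, 0.8, -0.8, 0, 0, 0, 10], [0, 0.8, -0.8, 0, 0, 0, 10]], "squeeze": 100}}

```text
t: 4.2
position: [0.4579, 0.2291, 0.0149]
orientation: [0.001, 0.752, 0.66, 0.001]
force: [2.9, -3.0, 5.6]
gripper_width: 0.169
gripper_force: 97.9
```

```bash
python3 - <<'E'
import numpy as np,cv2
from h import *
from cell import bot
f=bot.grab_frame("wrist");np.savez("pics/w3.npz",**f)
im=cv2.resize(f["frame"][120:320,200:450],None,fx=3,fy=3,interpolation=cv2.INTER_CUBIC);cv2.imwrite("pics/w3.png",np.clip(im*1.5,0,255).astype(np.uint8))
s=bot.state();print(s["t"],s["force"],s["wrist_torque"],s["gripper_width"],s["gripper_force"])
E
```

```text
4.25 [ 3.17668487 -2.65666796  5.16264804] [-0.47593046 -0.70804212  0.06651439] 0.16721625767749532 97.88377046585083
```

View pics/w3.png

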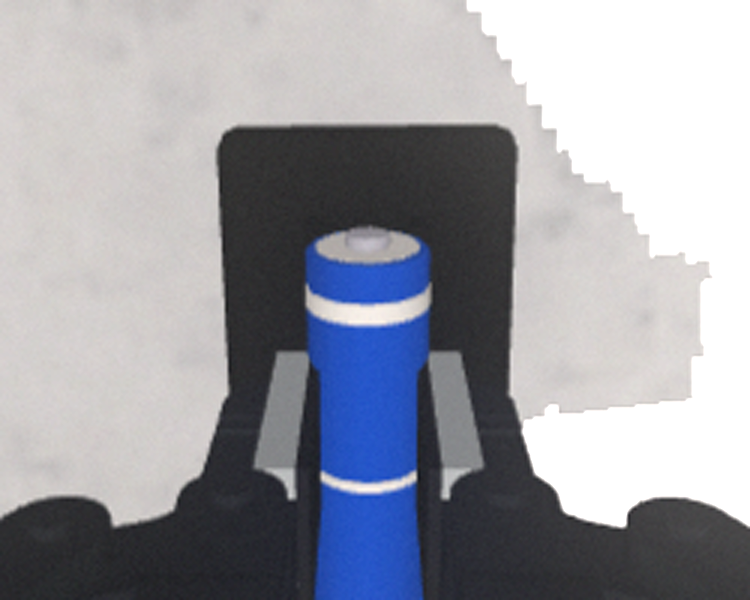

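The picture shows the cell gripped at its sides, with the nose button at (368,240) and the pads ending at about (280,355) and (455,355). The grip looks good, so I'll lift.

```bash
cat >> h.py <<'E'
O=np.array([438.85,-32.8,39.5]);YAW=3.4
def bay(yc,zc,th,d=3.9,h=5.1,x=0,yaw=YAW):
    a=np.radians(yaw);ey=np.array([-np.sin(a),np.cos(a),0]);ex=np.array([np.cos(a),np.sin(a),0]);t=np.radians(th)
    ax=ey*np.cos(t)+[0,0,np.sin(t)];n=-ey*np.sin(t)+[0,0,np.cos(t)]
    return (O+ex*x+ey*yc+np.array([0,0,zc])+d*ax-h*n)/1000,pose(90+yaw,th)
def where(s,d=3.9,h=5.1):
    p,r=tool(s);ax=r.apply([1,0,0]);n=-r.apply([0,0,1]);c=p*1000-d*ax+h*n-O;a=np.radians(YAW)
    return dict(x=round(c@[np.cos(a),np.sin(a),0],2),y=round(c@[-np.sin(a),np.cos(a),0],2),z=round(c[2],2),th=round(np.degrees(np.arcsin(ax[2])),2),yaw=round(np.degrees(np.arctan2(ax[1],ax[0]))-90-YAW,2),tail=round(c@[-np.sin(a),np.cos(a),0]-32.5*np.hypot(ax[0],ax[1])-9*ax[2],2),F=np.round(r.inv().apply(s["force"]),1).tolist(),Fw=np.round(s["force"],1).tolist(),t=s["t"])
E
python3 - <<'E'
from h import *
from cell import bot
s=bot.state();print(where(s));print(delta(s,*bay(17.4,70,37)))
E
```

```text
{'x': np.float64(33.84), 'y': np.float64(256.47), 'z': np.float64(-19.51), 'th': np.float64(0.02), 'yaw': np.float64(-10.88), 'tail': np.float64(223.97), 'F': [-2.2, 3.5, -5.2], 'Fw': [3.2, -2.7, 5.2], 't': 4.25}
([-239.0, 10.9, -92.9], [3.63, 36.88, -10.46])
```

>>> {"api": "carry_out", "payload": {"increments": [[0, 0, -10, 0, 0, 0, 10], [0, 0, -30, 0, 0, 0, 10], [0, 0, -65, 0, 0, 0, 10], [0, 0, -100, 0, 0, 0, 10], [0, 0, -120, 0, 0, 0, 10], [0, 0, -120, 0, 0, 0, 10], [0, 0, -120, 0, 0, 0, 10]]}}

```text
t: 4.95
position: [0.4568, 0.229, 0.1345]
orientation: [-0.0, 0.752, 0.66, 0.0]
force: [-0.8, 0.2, -0.1]
gripper_width: 0.163
gripper_force: 98.1
```

```bash
python3 - <<'E'
from h import *
from cell import bot
s=bot.state();print(where(s),s["gripper_width"]);print(delta(s,*bay(17.4,70,37)))
E
```

```text
{'x': np.float64(32.72), 'y': np.float64(256.49), 'z': np.float64(100.06), 'th': np.float64(0.02), 'yaw': np.float64(-10.86), 'tail': np.float64(223.99), 'F': [0.1, -0.8, 0.1], 'Fw': [-0.8, 0.2, -0.1], 't': 4.95} 0.16340598223292643
([-238.8, 11.8, 26.6], [3.52, 36.87, -10.48])
```

>>> {"api": "carry_out", "payload": {"increments": [[-239, 12, 27, 3.5, 36.9, -10.5, 10], [-239, 12, 27, 3.5, 36.9, -10.5, 10], [-239, 12, 27, 3.5, 36.9, -10.5, 10], [-239, 12, 27, 3.5, 36.9, -10.5, 10], [-239, 12, 27, 3.5, 36.9, -10.5, 10], [-239, 12, 27, 3.5, 36.9, -10.5, 10], [-239, 12, 27, 3.5, 36.9, -10.5, 10], [-239, 12, 27, 3.5, 36.9, -10.5, 10], [-239, 12, 27, 3.5, 36.9, -10.5, 10], [-239, 12, 27, 3.5, 36.9, -10.5, 10]]}}

```text
t: 5.95
position: [0.4374, -0.0087, 0.107]
orientation: [-0.231, 0.65, 0.69, 0.217]
force: [0.2, -0.6, 0.4]
gripper_width: 0.164
gripper_force: 98.0
```

```bash
python3 - <<'E'
from h import *
from cell import bot
s=bot.state();print(where(s),np.round(s["joints"],2));print(delta(s,*bay(17.4,22.1,37)))
for n in("wrist","scene"):
    f=bot.grab_frame(n);np.savez(f"pics/{n}4.npz",**f)
    if n=="wrist":cv2.imwrite("pics/w4.png",f["frame"])
E
```

```text
{'x': np.float64(-0.04), 'y': np.float64(18.0), 'z': np.float64(69.26), 'th': np.float64(37.01), 'yaw': np.float64(0.03), 'tail': np.float64(-13.37), 'F': [-0.2, 0.2, -0.7], 'Fw': [0.2, -0.6, 0.4], 't': 5.95} [-0.42  0.4  -0.29  1.21  0.56  1.  ]
([-28.9, 0.1, 37.3], [-0.06, -0.01, 0.02])
```

View pics/w4.png

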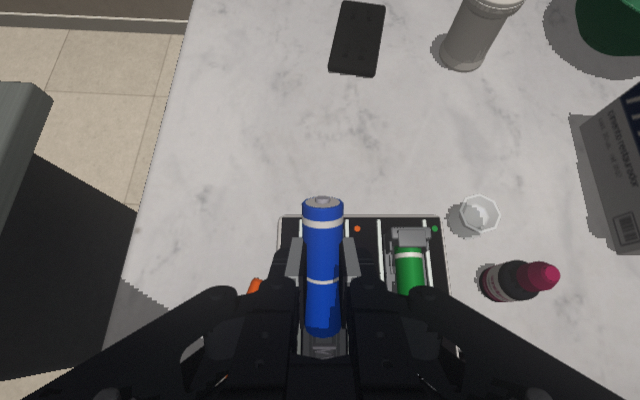

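The wrist view shows the cell nose-up at (322,205) over the front bay, with the dish (475,215) and bottle (520,280) untouched. I'll descend in steps and watch the force.

>>> {"api": "carry_out", "payload": {"increments": [[-13, 0, 17, 0, 0, 0, 10], [-22, 0, 29, 0, 0, 0, 10], [-26, 0, 34, 0, 0, 0, 10], [-28, 0, 36, 0, 0, 0, 10], [-28, 0, 36, 0, 0, 0, 10], [-28, 0, 36, 0, 0, 0, 10]]}}

```text
t: 6.65
position: [0.4381, -0.0102, 0.0623]
orientation: [-0.231, 0.65, 0.69, 0.218]
force: [0.3, 0.2, -0.4]
gripper_width: 0.166
gripper_force: 98.0
```

```bash
python3 - <<'E'
from h import *
from cell import bot
s=bot.state();print(where(s));print(delta(s,*bay(13,21.6,37)))
E
```

```text
{'x': np.float64(0.61), 'y': np.float64(16.46), 'z': np.float64(24.52), 'th': np.float64(36.99), 'yaw': np.float64(0.07), 'tail': np.float64(-14.91), 'F': [-0.1, 0.3, 0.5], 'Fw': [0.3, 0.2, -0.4], 't': 6.65}
([-4.5, -0.6, 0.3], [0.03, 0.01, 0.06])
```

>>> {"api": "carry_out", "payload": {"increments": [[-0.9, -0.6, 1.2, 0, 0, 0, 10], [-1.7, -0.6, 2.3, 0, 0, 0, 10], [-1.7, -0.6, 2.3, 0, 0, 0, 10], [-1.7, -0.6, 2.3, 0, 0, 0, 10]]}}

```text
t: 7.05
position: [0.4372, -0.0102, 0.0589]
orientation: [-0.231, 0.65, 0.69, 0.218]
force: [0.4, -0.3, 0.3]
gripper_width: 0.166
gripper_force: 98.0
```

```bash
python3 - <<'E'
from h import *
from cell import bot
s=bot.state();print(where(s))
E
```

```text
{'x': np.float64(-0.33), 'y': np.float64(16.44), 'z': np.float64(21.1), 'th': np.float64(37.01), 'yaw': np.float64(0.02), 'tail': np.float64(-14.93), 'F': [-0.1, 0.4, -0.5], 'Fw': [0.4, -0.3, 0.3], 't': 7.05}
```

>>> {"api": "carry_out", "payload": {"increments": [[-0.8, 0, -0.6, 0, 0, 0, 10], [-1.6, 0, -1.2, 0, 0, 0, 10], [-2.4, 0, -1.8, 0, 0, 0, 10], [-3.2, 0, -2.4, 0, 0, 0, 10], [-3.2, 0, -2.4, 0, 0, 0, 10], [-3.2, 0, -2.4, 0, 0, 0, 10]]}}

```text
t: 7.65
position: [0.4374, -0.0142, 0.0588]
orientation: [-0.231, 0.65, 0.69, 0.218]
force: [-0.4, 0.0, -0.8]
gripper_width: 0.165
gripper_force: 98.0
```

```bash
python3 - <<'E'
from h import *
from cell import bot
s=bot.state();print(where(s))
E
```

```text
{'x': np.float64(-0.32), 'y': np.float64(12.44), 'z': np.float64(21.06), 'th': np.float64(37.02), 'yaw': np.float64(0.01), 'tail': np.float64(-18.93), 'F': [-0.4, -0.4, 0.7], 'Fw': [-0.4, 0.0, -0.8], 't': 7.65}
```

>>> {"api": "carry_out", "payload": {"increments": [[-0.8, 0, -0.6, 0, 0, 0, 10], [-1.6, 0, -1.2, 0, 0, 0, 10], [-1.6, 0, -1.2, 0, 0, 0, 10], [-1.6, 0, -1.2, 0, 0, 0, 10]]}}

```text
t: 8.05
position: [0.4375, -0.0161, 0.0589]
orientation: [-0.231, 0.65, 0.69, 0.218]
force: [-0.4, 3.0, -0.1]
gripper_width: 0.162
gripper_force: 97.9
```

>>> {"api": "carry_out", "payload": {"increments": [[-0.8, 0, -0.6, 0, 0, 0, 10], [-1.6, 0, -1.2, 0, 0, 0, 10], [-1.6, 0, -1.2, 0, 0, 0, 10], [-1.6, 0, -1.2, 0, 0, 0, 10]]}}

```text
t: 8.45
position: [0.4376, -0.0181, 0.0588]
orientation: [-0.231, 0.65, 0.69, 0.218]
force: [-1.2, 4.4, 0.9]
gripper_width: 0.166
gripper_force: 97.9
```

>>> {"api": "carry_out", "payload": {"increments": [[-0.8, 0, -0.6, 0, 0, 0, 10], [-1.6, 0, -1.2, 0, 0, 0, 10], [-1.6, 0, -1.2, 0, 0, 0, 10], [-1.6, 0, -1.2, 0, 0, 0, 10]]}}

```text
t: 8.85
position: [0.4377, -0.02, 0.0589]
orientation: [-0.231, 0.65, 0.69, 0.218]
force: [0.3, 6.1, 0.2]
gripper_width: 0.166
gripper_force: 97.9
```

```bash
python3 - <<'E'
from h import *
from cell import bot
s=bot.state();print(where(s),s["wrist_torque"])
E
```

```text
{'x': np.float64(-0.39), 'y': np.float64(6.62), 'z': np.float64(21.09), 'th': np.float64(37.04), 'yaw': np.float64(0.02), 'tail': np.float64(-24.74), 'F': [4.9, 0.7, 3.5], 'Fw': [0.3, 6.1, 0.2], 't': 8.85} [ 0.57179909  0.0195633  -0.02783286]
```

>>> {"api": "carry_out", "payload": {"increments": [[-0.8, 0, -0.6, 0, 0, 0, 10], [-1.6, 0, -1.2, 0, 0, 0, 10], [-2.4, 0, -1.8, 0, 0, 0, 10], [-3.2, 0, -2.4, 0, 0, 0, 10], [-3.6, 0, -2.7, 0, 0, 0, 10], [-3.6, 0, -2.7, 0, 0, 0, 10]]}}

```text
t: 9.45
position: [0.4379, -0.0242, 0.059]
orientation: [-0.231, 0.65, 0.69, 0.218]
force: [0.3, 9.9, 1.0]
gripper_width: 0.162
gripper_force: 97.9
```

>>> {"api": "carry_out", "payload": {"increments": [[-0.8, 0, -0.6, 0, 0, 0, 10], [-1.6, 0, -1.2, 0, 0, 0, 10], [-1.9, 0, -1.4, 0, 0, 0, 10], [-1.9, 0, -1.4, 0, 0, 0, 10], [-1.9, 0, -1.4, 0, 0, 0, 10]]}}

```text
t: 9.95
position: [0.438, -0.0264, 0.059]
orientation: [-0.232, 0.65, 0.69, 0.218]
force: [1.2, 10.6, 0.8]
gripper_width: 0.167
gripper_force: 97.9
```

```bash
python3 - <<'E'
from h import *
from cell import bot
s=bot.state();print(where(s),s["wrist_torque"])
f=bot.grab_frame("wrist");np.savez("pics/w5.npz",**f);cv2.imwrite("pics/w5.png",cv2.resize(f["frame"][180:380,230:430],None,fx=3,fy=3,interpolation=cv2.INTER_CUBIC))
E
```

```text
{'x': np.float64(-0.43), 'y': np.float64(0.27), 'z': np.float64(21.2), 'th': np.float64(37.1), 'yaw': np.float64(0.02), 'tail': np.float64(-31.08), 'F': [8.9, 1.8, 5.8], 'Fw': [1.2, 10.6, 0.8], 't': 9.95} [ 1.45828399 -0.11517047 -0.12531729]
```

View pics/w5.png

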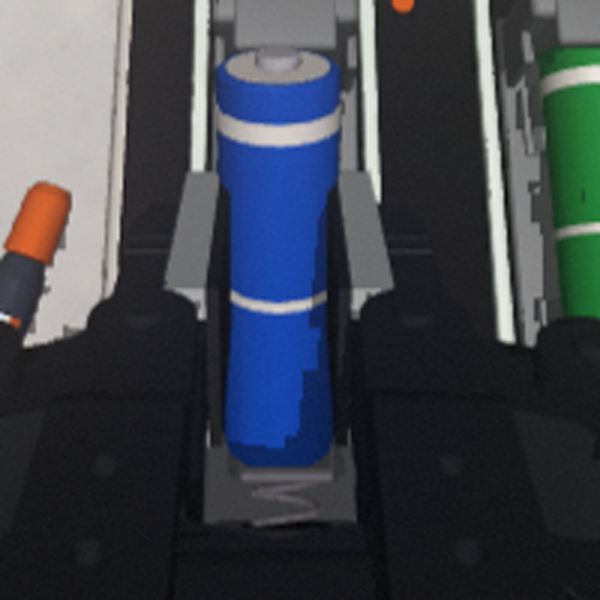

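The crop shows the nose button at (279,58), the rails at about x=200 and 372, the lip block centred near (296,25), and the tail on the plate at (285,470). The cell looks about 1 mm off toward -x, so I'll measure that offset.

```bash
python3 - <<'E'
from h import *
f=dict(np.load("pics/w5.npz"));g=cv2.cvtColor(f["frame"],cv2.COLOR_BGR2GRAY);P=pts(f)
a=np.radians(YAW);ex=np.array([np.cos(a),np.sin(a)]);ey=np.array([-np.sin(a),np.cos(a)])
for v in (185,195,205,215,225,235):
    out=[]
    for lo,hi in((285,305),(345,365)):
        w=np.clip(g[v,lo:hi].astype(float)-130,0,None); 
        if w.sum()<50: out.append(None);continue
        u=(w*np.arange(lo,hi)).sum()/w.sum(); p=ray(f,[[u,v]],.0296)[0,:2]*1000-O[:2]; out.append((round(u,1),round(p@ex,2),round(p@ey,1)))
    print(v,out)
hsv=cv2.cvtColor(f["frame"],cv2.COLOR_BGR2HSV);b=cv2.inRange(hsv,(100,120,40),(130,255,255))
E=f["extrinsics"];K=f["camera_matrix"]
for v in (210,235,250,260):
    u=np.nonzero(b[v])[0];u=u[(u>290)&(u<360)];c=(u.min()+u.max())/2;D=np.median(f["depth"][v,int(c)-2:int(c)+3])+.005
    p=(E@np.r_[(c-K[0,2])/K[0,0]*D,(v-K[1,2])/K[1,1]*D,D,1])[:3]*1000-O;print("cell",v,u.min(),u.max(),(p[:2]@ex).round(2),p[2].round(1))
# lip block top
q=P.reshape(-1,3)*1000-O;X=q[:,:2]@ex;Y=q[:,:2]@ey
for y0 in (40,44,48):
    k=(abs(Y-y0)<2)&(q[:,2]>9)&(q[:,2]<20)&(abs(X)<14);print("lip",y0,k.sum(),np.percentile(X[k],[0,3,97,100]).round(1) if k.sum() else "")
E
```

```text
185 [(np.float64(296.9), np.float64(-16.17), np.float64(54.0)), (np.float64(352.0), np.float64(16.76), np.float64(54.0))]
195 [(np.float64(296.5), np.float64(-16.18), np.float64(47.7)), (np.float64(352.3), np.float64(16.76), np.float64(47.7))]
205 [(np.float64(296.3), np.float64(-16.16), np.float64(41.5)), (np.float64(352.5), np.float64(16.7), np.float64(41.5))]
215 [(np.float64(296.2), np.float64(-16.05), np.float64(35.4)), (np.float64(353.2), np.float64(16.87), np.float64(35.4))]
225 [(np.float64(295.9), np.float64(-16.08), np.float64(29.4)), (np.float64(353.2), np.float64(16.74), np.float64(29.4))]
235 [(np.float64(295.5), np.float64(-16.14), np.float64(23.6)), (np.float64(353.2), np.float64(16.54), np.float64(23.6))]
cell 210 302 342 -1.04 42.4
cell 235 303 342 -0.83 35.6
cell 250 306 338 -1.04 31.1
cell 260 306 338 -1.05 28.5
lip 40 224 [-8.4 -7.8  8.8  9.3]
lip 44 343 [-12.3 -11.5  12.1  13.2]
lip 48 335 [-12.2 -11.6  12.6  13.2]
```

```bash
cat >> h.py <<'E'
O=O+.87*np.array([np.cos(np.radians(YAW)),np.sin(np.radians(YAW)),0])
def roll(s,ths,tail,tzs):
    for th,tz in zip(ths,tzs):
        t=np.radians(th);a,b=delta(s,*bay(tail+32.5*np.cos(t)+9*np.sin(t),tz+32.5*np.sin(t),th));print(th,a+b)
E
python3 - <<'E'
from h import *
from cell import bot
s=bot.state();print(where(s))
roll(s,[37,35,33,31,29,27,25],-31.9,[1.6]*7)
E
```

```text
{'x': np.float64(-1.31), 'y': np.float64(0.28), 'z': np.float64(21.2), 'th': np.float64(37.1), 'yaw': np.float64(0.02), 'tail': np.float64(-31.07), 'F': [10.3, 1.0, 5.1], 'Fw': [0.3, 11.3, 2.1], 't': 10.0}
37 [-0.7, 1.3, -0.5, -0.0, -0.1, 0.01]
35 [-1.1, 1.3, 0.7, -0.0, -2.1, 0.01]
33 [-1.5, 1.3, 1.8, -0.0, -4.1, 0.01]
31 [-2.0, 1.3, 2.9, -0.0, -6.1, 0.01]
29 [-2.6, 1.3, 3.9, 0.0, -8.1, 0.01]
27 [-3.2, 1.3, 5.0, 0.0, -10.1, 0.01]
25 [-3.8, 1.3, 6.0, 0.0, -12.1, 0.01]
```

>>> {"api": "carry_out", "payload": {"increments": [[-0.4, 0.7, -0.3, 0, 0, 0, 10], [-0.7, 1.3, -0.5, 0, 0, 0, 10], [-0.7, 1.3, -0.5, 0, 0, 0, 10], [-1.1, 1.3, 0.7, 0, -2.1, 0, 10], [-1.5, 1.3, 1.8, 0, -4.1, 0, 10], [-2.0, 1.3, 2.9, 0, -6.1, 0, 10], [-2.6, 1.3, 3.9, 0, -8.1, 0, 10], [-3.2, 1.3, 5.0, 0, -10.1, 0, 10], [-3.8, 1.3, 6.0, 0, -12.1, 0, 10], [-3.8, 1.3, 6.0, 0, -12.1, 0, 10], [-3.8, 1.3, 6.0, 0, -12.1, 0, 10]]}}

```text
t: 11.1
position: [0.4386, -0.0253, 0.0516]
orientation: [-0.158, 0.669, 0.711, 0.148]
force: [-1.0, 10.7, -6.1]
gripper_width: 0.165
gripper_force: 98.2
```

```bash
python3 - <<'E'
from h import *
from cell import bot
s=bot.state();print(where(s),s["wrist_torque"])
roll(s,[25,23,21,19,17,15,13],-31.9,[1.5,1.5,1.4,1.4,1.3,1.3,1.2])
f=bot.grab_frame("wrist");np.savez("pics/w6.npz",**f)
E
```

```text
{'x': np.float64(-0.63), 'y': np.float64(1.8), 'z': np.float64(15.04), 'th': np.float64(25.0), 'yaw': np.float64(0.04), 'tail': np.float64(-31.46), 'F': [7.2, -0.3, 10.1], 'Fw': [-1.0, 10.7, -6.1], 't': 11.1} [1.54647839 0.26388204 0.02862739]
25 [-0.3, 0.6, -0.4, -0.07, -0.0, 0.03]
23 [-0.8, 0.6, 0.8, -0.07, -2.0, 0.03]
21 [-1.3, 0.6, 2.0, -0.07, -4.0, 0.03]
19 [-1.9, 0.6, 3.1, -0.07, -6.0, 0.04]
17 [-2.5, 0.6, 4.3, -0.07, -8.0, 0.04]
15 [-3.2, 0.6, 5.4, -0.06, -10.0, 0.04]
13 [-3.9, 0.6, 6.6, -0.06, -12.0, 0.04]
```

```bash
python3 - <<'E'
from h import *
from cell import bot
s=bot.state()
T=[25,23,21,19,17,15,13];roll(s,T,-32.,9.3-9*np.cos(np.radians(T)))
E
```

```text
25 [-0.5, 0.7, -0.1, -0.07, -0.01, 0.02]
23 [-1.0, 0.7, 1.1, -0.07, -2.01, 0.02]
21 [-1.6, 0.7, 2.4, -0.07, -4.01, 0.02]
19 [-2.2, 0.7, 3.6, -0.07, -6.01, 0.02]
17 [-2.8, 0.7, 4.8, -0.07, -8.01, 0.02]
15 [-3.5, 0.7, 6.0, -0.07, -10.01, 0.02]
13 [-4.2, 0.7, 7.1, -0.07, -12.01, 0.03]
```

>>> {"api": "carry_out", "payload": {"increments": [[-0.5, 0.7, -0.1, 0, 0, 0, 10], [-1.0, 0.7, 1.1, 0, -2, 0, 10], [-1.6, 0.7, 2.4, 0, -4, 0, 10], [-2.2, 0.7, 3.6, 0, -6, 0, 10], [-2.8, 0.7, 4.8, 0, -8, 0, 10], [-3.5, 0.7, 6.0, 0, -10, 0, 10], [-4.2, 0.7, 7.1, 0, -12, 0, 10], [-4.2, 0.7, 7.1, 0, -12, 0, 10], [-4.2, 0.7, 7.1, 0, -12, 0, 10]]}}

```text
t: 12.05
position: [0.4389, -0.0259, 0.0432]
orientation: [-0.083, 0.681, 0.723, 0.077]
force: [-4.5, 11.7, -2.6]
gripper_width: 0.163
gripper_force: 98.5
```

```bash
python3 - <<'E'
from h import *
from cell import bot
s=bot.state();print(where(s),s["wrist_torque"])
T=[13,11,9,7,5,4];roll(s,T,-32.,9.3-9*np.cos(np.radians(T)))
f=bot.grab_frame("wrist");np.savez("pics/w7.npz",**f);cv2.imwrite("pics/w7.png",cv2.resize(f["frame"][180:380,230:430],None,fx=3,fy=3,interpolation=cv2.INTER_CUBIC))
E
```

```text
{'x': np.float64(-0.43), 'y': np.float64(1.96), 'z': np.float64(7.75), 'th': np.float64(13.04), 'yaw': np.float64(0.04), 'tail': np.float64(-31.74), 'F': [11.0, -3.8, 5.2], 'Fw': [-4.5, 11.7, -2.6], 't': 12.05} [2.04622459 0.9143582  0.0566959 ]
13 [-0.2, 0.4, -0.1, -0.11, -0.04, 0.04]
11 [-0.8, 0.4, 1.1, -0.11, -2.04, 0.04]
9 [-1.3, 0.4, 2.4, -0.11, -4.04, 0.04]
7 [-1.9, 0.4, 3.6, -0.11, -6.04, 0.04]
5 [-2.6, 0.4, 4.8, -0.11, -8.04, 0.04]
4 [-2.9, 0.4, 5.4, -0.11, -9.04, 0.05]
```

View pics/w7.png

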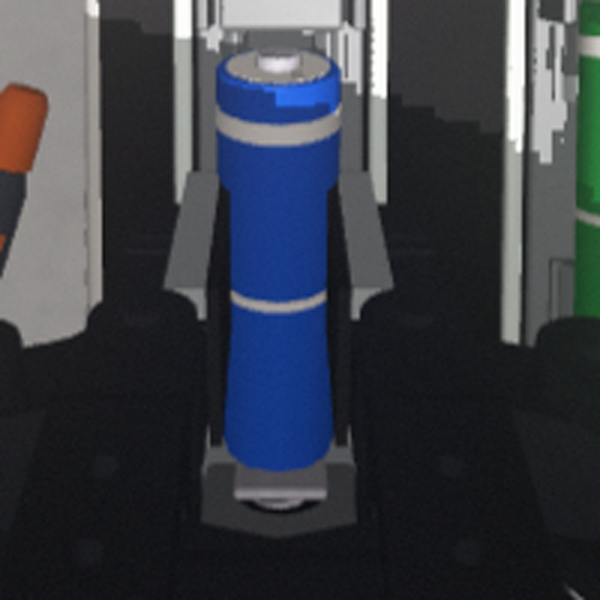

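The crop shows the nose button at (279,62) centred between the rails (183,378) and just short of the lip edge at row 28, with the tail on the plate at (283,480). I'll keep rolling down and ease off the sideways push slightly.

>>> {"api": "carry_out", "payload": {"increments": [[-0.2, -0.2, 0, 0, 0, 0, 10], [-0.8, -0.3, 1.1, 0, -2, 0, 10], [-1.3, -0.3, 2.4, 0, -4, 0, 10], [-1.9, -0.3, 3.6, 0, -6, 0, 10], [-1.9, -0.3, 3.6, 0, -6, 0, 10], [-1.9, -0.3, 3.6, 0, -6, 0, 10]]}}

```text
t: 12.7
position: [0.4389, -0.0269, 0.0392]
orientation: [-0.045, 0.684, 0.727, 0.042]
force: [-4.3, 11.8, -2.6]
gripper_width: 0.161
gripper_force: 98.6
```

```bash
python3 - <<'E'
from h import *
from cell import bot
s=bot.state();print(where(s),s["wrist_torque"])
T=[7,5,4,3,2,1,0];roll(s,T,-32.,9.3-9*np.cos(np.radians(T)))
f=bot.grab_frame("wrist");np.savez("pics/w8.npz",**f)
E
```

```text
{'x': np.float64(-0.5), 'y': np.float64(1.35), 'z': np.float64(4.29), 'th': np.float64(7.04), 'yaw': np.float64(0.06), 'tail': np.float64(-32.01), 'F': [11.6, -3.6, 4.1], 'Fw': [-4.3, 11.8, -2.6], 't': 12.7} [ 2.31459515  0.72998969 -0.01658399]
7 [0.0, 0.5, -0.0, -0.09, -0.04, 0.06]
5 [-0.5, 0.5, 1.2, -0.09, -2.04, 0.06]
4 [-0.8, 0.5, 1.8, -0.09, -3.04, 0.06]
3 [-1.1, 0.5, 2.5, -0.09, -4.04, 0.06]
2 [-1.4, 0.5, 3.1, -0.09, -5.04, 0.06]
1 [-1.7, 0.5, 3.7, -0.09, -6.04, 0.06]
0 [-2.0, 0.5, 4.3, -0.09, -7.04, 0.06]
```

>>> {"api": "carry_out", "payload": {"increments": [[-0.2, -0.5, 0.6, 0, -1, 0, 10], [-0.5, -0.5, 1.2, 0, -2, 0, 10], [-0.8, -0.5, 1.8, 0, -3, 0, 10], [-1.1, -0.5, 2.4, 0, -4, 0, 10], [-1.4, -0.5, 3.0, 0, -5, 0, 10], [-1.4, -0.5, 3.0, 0, -5, 0, 10], [-1.4, -0.5, 3.0, 0, -5, 0, 10]]}}

```text
t: 13.45
position: [0.4388, -0.0281, 0.0361]
orientation: [-0.013, 0.685, 0.728, 0.012]
force: [-1.9, 13.1, -3.4]
gripper_width: 0.167
gripper_force: 98.7
```

```bash
python3 - <<'E'
from h import *
from cell import bot
s=bot.state();print(where(s),s["wrist_torque"])
T=[2,1,0];roll(s,T,-32.,9.3-9*np.cos(np.radians(T)));roll(s,[0],-32,[0])
f=bot.grab_frame("wrist");np.savez("pics/w9.npz",**f);cv2.imwrite("pics/w9.png",cv2.resize(f["frame"][180:380,230:430],None,fx=3,fy=3,interpolation=cv2.INTER_CUBIC))
E
```

```text
{'x': np.float64(-0.61), 'y': np.float64(0.61), 'z': np.float64(1.57), 'th': np.float64(2.05), 'yaw': np.float64(0.06), 'tail': np.float64(-32.2), 'F': [13.1, -1.1, 3.9], 'Fw': [-1.9, 13.1, -3.4], 't': 13.45} [ 2.59246199  0.45899151 -0.07496299]
2 [0.2, 0.6, 0.1, -0.05, -0.05, 0.06]
1 [-0.1, 0.6, 0.8, -0.05, -1.05, 0.06]
0 [-0.3, 0.6, 1.4, -0.05, -2.05, 0.06]
0 [-0.3, 0.6, 1.7, -0.05, -2.05, 0.06]
```

View pics/w9.png

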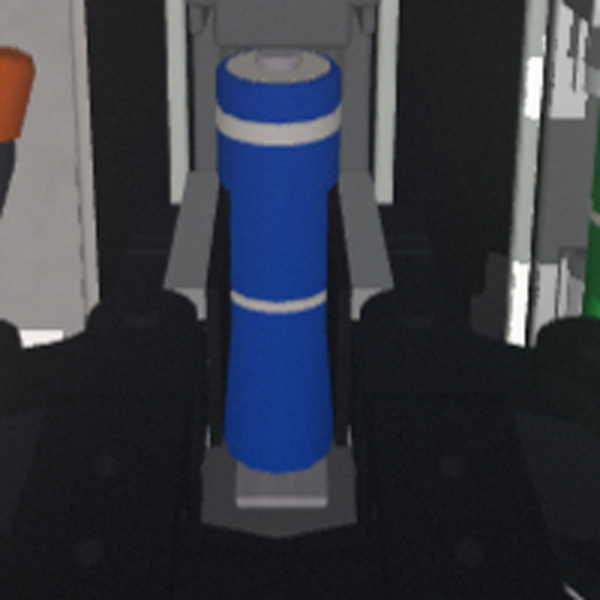

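The crop shows the nose button at (279,60) just behind the lip edge (row 47), the cell nearly level, and the plate behind the tail at (283,485). I'll finish levelling and ease the push slightly.

>>> {"api": "carry_out", "payload": {"increments": [[0.4, 0.2, 0.1, 0, 0, 0, 10], [0.3, 0.3, 0.6, 0, -1, 0, 10], [0.2, 0.3, 1.3, 0, -2, 0, 10], [0.2, 0.3, 1.3, 0, -2, 0, 10], [0.2, 0.3, 1.3, 0, -2, 0, 10]]}}

```text
t: 14.0
position: [0.4391, -0.028, 0.0349]
orientation: [-0.001, 0.686, 0.728, -0.0]
force: [-3.7, 11.5, -1.0]
gripper_width: 0.165
gripper_force: 99.3
```

```bash
python3 - <<'E'
from h import *
from cell import bot
s=bot.state();print(where(s),s["wrist_torque"])
E
```

```text
{'x': np.float64(-0.37), 'y': np.float64(0.87), 'z': np.float64(0.46), 'th': np.float64(0.03), 'yaw': np.float64(0.05), 'tail': np.float64(-31.64), 'F': [11.7, -3.0, 1.0], 'Fw': [-3.7, 11.5, -1.0], 't': 14.0} [ 2.37274549  0.81025147 -0.11904893]
```

>>> {"api": "carry_out", "payload": {"increments": [[0.7, 0, 0, 0, 0, 0, 10], [1.5, 0, 0, 0, 0, 0, 10], [2.3, 0, 0, 0, 0, 0, 10], [3.1, 0, 0, 0, 0, 0, 10], [3.9, 0, 0.1, 0, 0, 0, 10], [4.7, 0, 0.2, 0, 0, 0, 10], [5.5, 0, 0.2, 0, 0, 0, 10], [6.2, 0, 0.2, 0, 0, 0, 10], [6.2, 0, 0.2, 0, 0, 0, 10], [6.2, 0, 0.2, 0, 0, 0, 10]]}}

```text
t: 15.0
position: [0.4388, -0.0225, 0.0348]
orientation: [-0.0, 0.686, 0.728, -0.0]
force: [-5.5, 6.9, 0.8]
gripper_width: 0.167
gripper_force: 99.5
```

```bash
python3 - <<'E'
from h import *
from cell import bot
s=bot.state();print(where(s),s["wrist_torque"])
f=bot.grab_frame("wrist");np.savez("pics/w10.npz",**f);cv2.imwrite("pics/w10.png",cv2.resize(f["frame"][180:380,230:430],None,fx=3,fy=3,interpolation=cv2.INTER_CUBIC))
E
```

```text
{'x': np.float64(-0.32), 'y': np.float64(6.43), 'z': np.float64(0.37), 'th': np.float64(-0.03), 'yaw': np.float64(0.01), 'tail': np.float64(-26.06), 'F': [7.3, -5.1, -0.8], 'Fw': [-5.5, 6.9, 0.8], 't': 15.0} [ 1.29157166  0.84470931 -0.20407918]
```

View pics/w10.png

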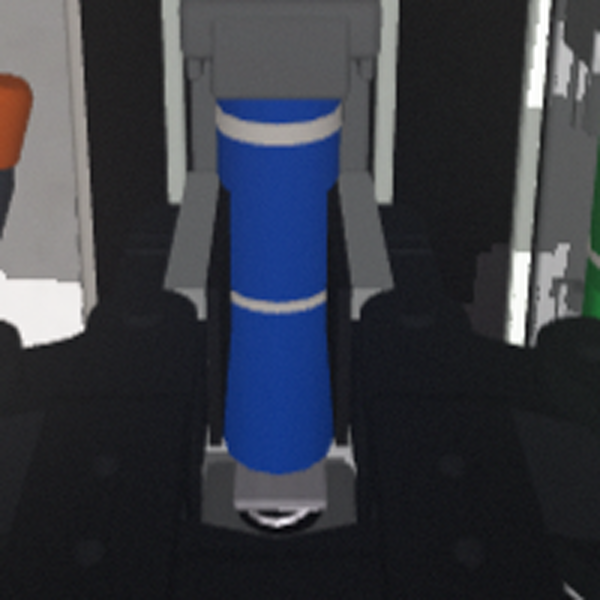

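The crop shows the nose under the lip, whose edge at row 98 hides the button. The cell is level and the spring plate is at (280,490). Now I'll relieve the side force and feel forward for the contact wall.

>>> {"api": "carry_out", "payload": {"increments": [[0, -0.4, 0, 0, 0, 0, 10], [0, -0.8, 0, 0, 0, 0, 10], [0, -0.8, 0, 0, 0, 0, 10], [0, -0.8, 0, 0, 0, 0, 10]]}}

```text
t: 15.45
position: [0.4387, -0.0225, 0.0349]
orientation: [0.0, 0.686, 0.728, -0.0]
force: [-0.3, 6.5, -2.6]
gripper_width: 0.165
gripper_force: 99.0
```

```bash
python3 - <<'E'
from h import *
from cell import bot
s=bot.state();print(where(s),s["wrist_torque"])
E
```

```text
{'x': np.float64(-0.45), 'y': np.float64(6.43), 'z': np.float64(0.51), 'th': np.float64(-0.03), 'yaw': np.float64(0.02), 'tail': np.float64(-26.07), 'F': [6.5, 0.1, 2.6], 'Fw': [-0.3, 6.5, -2.6], 't': 15.45} [ 1.5275629   0.0729554  -0.04895882]
```

>>> {"api": "carry_out", "payload": {"increments": [[0.4, 0, 0, 0, 0, 0, 10], [0.8, 0, 0, 0, 0, 0, 10], [0.8, 0, 0, 0, 0, 0, 10], [0.8, 0, 0, 0, 0, 0, 10]]}}

```text
t: 15.85
position: [0.4386, -0.0217, 0.0349]
orientation: [0.0, 0.686, 0.728, -0.0]
force: [-0.1, 6.7, -0.7]
gripper_width: 0.163
gripper_force: 99.0
```

```bash
python3 - <<'E'
from h import *
from cell import bot
s=bot.state();print(where(s),s["wrist_torque"])
E
```

```text
{'x': np.float64(-0.45), 'y': np.float64(7.18), 'z': np.float64(0.5), 'th': np.float64(-0.04), 'yaw': np.float64(0.02), 'tail': np.float64(-25.31), 'F': [6.6, 0.3, 0.6], 'Fw': [-0.1, 6.7, -0.7], 't': 15.85} [ 1.34465726  0.06785902 -0.03985644]
```

>>> {"api": "carry_out", "payload": {"increments": [[0.4, 0, 0, 0, 0, 0, 10], [0.7, 0, 0, 0, 0, 0, 10], [0.7, 0, 0, 0, 0, 0, 10], [0.7, 0, 0, 0, 0, 0, 10]]}}

```text
t: 16.25
position: [0.4386, -0.0211, 0.0349]
orientation: [0.0, 0.686, 0.728, -0.0]
force: [-0.3, 6.3, -2.1]
gripper_width: 0.164
gripper_force: 99.0
```

>>> {"api": "carry_out", "payload": {"increments": [[0.4, 0, 0.2, 0, 0, 0, 10], [0.4, 0, 0.2, 0, 0, 0, 10], [0.4, 0, 0.2, 0, 0, 0, 10]]}}

```text
t: 16.55
position: [0.4386, -0.0209, 0.0348]
orientation: [0.001, 0.686, 0.728, -0.0]
force: [-2.5, 6.0, 2.3]
gripper_width: 0.162
gripper_force: 99.3
```

```bash
python3 - <<'E'
from h import *
from cell import bot
s=bot.state();print(where(s),s["wrist_torque"])
E
```

```text
{'x': np.float64(-0.43), 'y': np.float64(8.03), 'z': np.float64(0.38), 'th': np.float64(-0.07), 'yaw': np.float64(0.01), 'tail': np.float64(-24.46), 'F': [6.1, -2.2, -2.3], 'Fw': [-2.5, 6.0, 2.3], 't': 16.55} [ 1.08765317  0.2113824  -0.07681438]
```

>>> {"api": "carry_out", "payload": {"increments": [[0.4, 0, 0, 0, 0, 0, 10], [0.4, 0, 0, 0, 0, 0, 10], [0.4, 0, 0, 0, 0, 0, 10]]}}

```text
t: 16.85
position: [0.4386, -0.0206, 0.0348]
orientation: [0.001, 0.686, 0.728, -0.0]
force: [-0.4, 4.3, 1.1]
gripper_width: 0.162
gripper_force: 99.4
```

>>> {"api": "carry_out", "payload": {"increments": [[0.4, 0, 0, 0, 0, 0, 10], [0.4, 0, 0, 0, 0, 0, 10], [0.4, 0, 0, 0, 0, 0, 10]]}}

```text
t: 17.15
position: [0.4385, -0.0202, 0.0348]
orientation: [0.001, 0.686, 0.728, -0.0]
force: [-1.3, 3.6, 2.5]
gripper_width: 0.162
gripper_force: 99.4
```

>>> {"api": "carry_out", "payload": {"increments": [[0.4, 0, 0, 0, 0, 0, 10], [0.4, 0, 0, 0, 0, 0, 10], [0.4, 0, 0, 0, 0, 0, 10]]}}

```text
t: 17.45
position: [0.4385, -0.0198, 0.0348]
orientation: [0.001, 0.686, 0.728, -0.0]
force: [-1.0, 1.6, 3.5]
gripper_width: 0.164
gripper_force: 99.4
```

```bash
python3 - <<'E'
from h import *
from cell import bot
s=bot.state();print(where(s),s["wrist_torque"])
E
```

```text
{'x': np.float64(-0.4), 'y': np.float64(9.08), 'z': np.float64(0.36), 'th': np.float64(-0.1), 'yaw': np.float64(0.01), 'tail': np.float64(-23.4), 'F': [1.6, -0.9, -3.5], 'Fw': [-1.0, 1.6, 3.5], 't': 17.45} [ 0.44144778  0.06691881 -0.11200298]
```

>>> {"api": "carry_out", "payload": {"increments": [[0.3, 0, -0.1, 0, 0, 0, 10], [0.3, 0, -0.1, 0, 0, 0, 12], [0.3, 0, -0.1, 0, 0, 0, 16], [0.3, 0, -0.1, 0, 0, 0, 20], [0.3, 0, -0.1, 0, 0, 0, 26], [0.3, 0, -0.1, 0, 0, 0, 32], [0.3, 0, -0.1, 0, 0, 0, 34], [0.3, 0, -0.1, 0, 0, 0, 34]]}}

```text
t: 18.25
position: [0.4385, -0.0195, 0.0348]
orientation: [0.001, 0.686, 0.728, -0.0]
force: [0.2, 0.7, -0.5]
gripper_width: 0.4
gripper_force: 0.0
```

>>> {"api": "carry_out", "payload": {"increments": [[0, 0, -5, 0, 0, 0, 34], [0, 0, -15, 0, 0, 0, 34], [0, 0, -40, 0, 0, 0, 34], [0, 0, -80, 0, 0, 0, 34], [0, 0, -120, 0, 0, 0, 34], [0, 0, -150, 0, 0, 0, 34], [0, 0, -150, 0, 0, 0, 34], [0, 0, -150, 0, 0, 0, 34]]}}

```text
t: 19.05
position: [0.4388, -0.0193, 0.1858]
orientation: [0.001, 0.686, 0.728, 0.0]
force: [-0.3, 0.8, 0.8]
gripper_width: 0.396
gripper_force: 0.0
```

```bash
python3 - <<'E'
from h import *
from cell import bot
s=bot.state();print(where(s),s["gripper_width"])
f=bot.grab_frame("wrist");np.savez("pics/w11.npz",**f)
a=np.radians(YAW);ex=np.array([np.cos(a),np.sin(a)]);ey=np.array([-np.sin(a),np.cos(a)])
P=pts(f);hsv=cv2.cvtColor(f["frame"],cv2.COLOR_BGR2HSV)
for n,lo,hi in(("blue",(100,120,30),(130,255,255)),("green",(45,80,30),(80,255,255))):
    m=cv2.inRange(hsv,lo,hi)>0;q=P[m]*1000-O;X=q[:,:2]@ex;Y=q[:,:2]@ey
    k=(abs(Y-8)<45)&(abs(q[:,2])<25)&(X>-20)&(X<75);X,Y,Z=X[k],Y[k],q[k,2]
    print(n,k.sum(),"y",np.percentile(Y,[1,99]).round(1),"x",np.percentile(X,[1,99]).round(1))
    for y0 in(-18,-6,6,18,28):
        j=abs(Y-y0)<3
        if j.any():print("  y",y0,"top z",np.percentile(Z[j],90).round(1),"xmid",((X[j].min()+X[j].max())/2).round(1))
cv2.imwrite("pics/w11.png",cv2.resize(f["frame"][60:260,230:480],None,fx=3,fy=3,interpolation=cv2.INTER_CUBIC))
E
```

```text
{'x': np.float64(-0.16), 'y': np.float64(9.61), 'z': np.float64(151.43), 'th': np.float64(-0.1), 'yaw': np.float64(0.01), 'tail': np.float64(-22.88), 'F': [0.8, -0.2, -0.8], 'Fw': [-0.3, 0.8, 0.8], 't': 19.05} 0.3959418880639614
blue 1138 y [-20.3  36.7] x [-9.7  7.3]
  y -18 top z 9.4 xmid -1.2
  y -6 top z 9.4 xmid -1.2
  y 6 top z 9.5 xmid -1.2
  y 18 top z 9.6 xmid -1.2
  y 28 top z 9.8 xmid -1.2
green 1178 y [-19.6  38.6] x [46.6 62.8]
  y -18 top z 8.9 xmid 54.7
  y -6 top z 9.0 xmid 54.9
  y 6 top z 9.3 xmid 54.5
  y 18 top z 8.9 xmid 54.5
  y 28 top z 8.9 xmid 54.7
```

View pics/w11.png

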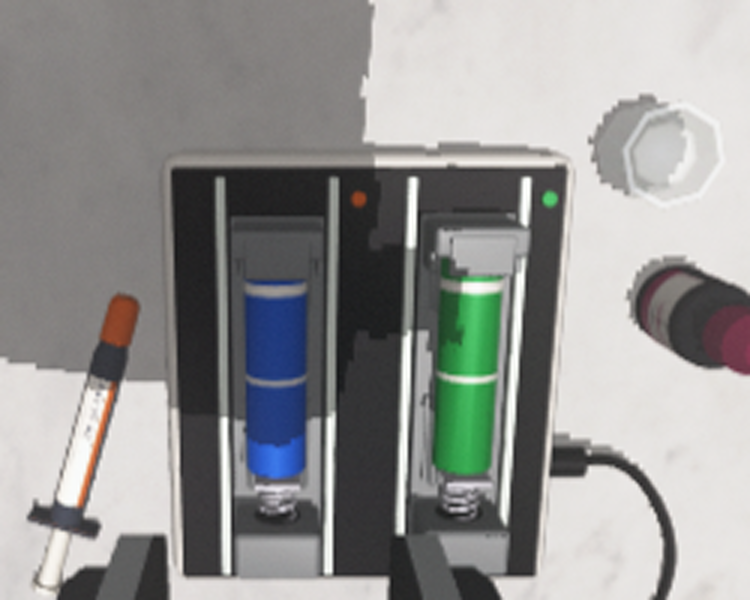

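The crop shows the blue cell lying level at (275,380), parallel to the green one. Their axes measure 55.9 mm apart against the expected 56. The nose is under the lip, the spring is behind the tail at (278,500), and the syringe, dish and bottle are in place. I'll hand it in.

```bash
python3 -c "
from cell import bot
print(bot.sign_off())"
```

```text
the job is handed in; nothing more can be done
None
```

The job is handed in, with no verdict returned: the blue cell lies level in the front bay with its nose under the lip and held by the spring, and the bottle, syringe and dish look unmoved in the last picture.

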